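# Snap the retaining clip onto the feed-gear spindle with the fork tool

### The job

The split clip that keeps the big gear on its spindle lies loose on the gear with its mouth towards the spindle. Take from the tool rest the fork whose notch fits this clip, slide the clip sideways with it into the spindle's groove until it snaps fully home, and then lay the fork back in the tool rest. Do not touch the clip with the gripper or with the other fork, and leave the other things on the desk where they are.

Things in the scene. Friction and masses are not known exactly. Their poses are not given: they have to be found in the camera images.
- gearbox: label-printer feed gearbox on its side, fixed: aluminium plates, x -51..+67, y +-58 mm, upper plate's top 27 mm up; one big white gear with a flat face of 39 mm radius, 39 mm up; a brass pinion at (36, -37) mm and a small black gear at (35, 35) mm with its own clip on, tops up to 45 mm. Origin: on the desk under the big gear's axis; z up; the loose clip lies on the -x side of the spindle.
- spindle (a point): where the upright axis of the big gear's spindle meets the gear's flat top face, 39 mm above the desk. The groove (14 mm diameter, 4.7 mm high) begins right at that face; above it is a collar 18 mm in diameter, its top 10.5 mm above the face.
- clip: loose split E-clip of dark, slippery spring steel, 26 mm outside, 4 mm thick, flat on the gear's face about 23 mm from the spindle axis. Origin: ring centre, on its underside; +x points out of its 10 mm mouth, roughly to the spindle. Its arms are sprung: they meet the groove when its centre is 11 mm from the axis, open under a push of 6 to 12 N and snap home, centred to 1 mm; it then stays.
- fork_large: the fork that fits the loose clip (the wider head, 41 mm): dark wooden handle 100 x 16 x 18 mm (x, y, z), flat steel blade 5 mm thick ending in two prongs, open to +x. About 70 g, balanced near the handle's centre. Origin: centre of the handle, level with the middle of the blade's thickness; +x to the fork, z up; 34 mm above the desk in the rest, in either of its two places.
- fork_large_seat (a point): where the clip's ring centre lies when the clip sits in this fork's notch: 113 mm ahead (+x) of the handle's centre, at mid-thickness of the blade. The prong tips reach to 4 mm behind this point, the notch's back 15 mm behind it.
- fork_small: the other fork, for smaller clips: same handle and blade, but its head is only 27 mm wide. Not needed; stays in the rest. Origin and axes as for the large fork.
- tool_rest: grey sheet-steel tool rest, fixed: base 90 x 152 x 3 mm, two upright combs 3 mm thick at x = +-36 mm, each with two notches 26 mm wide, at y = +40 and -40 mm; handles lie along x in them, forks to +x, undersides 25 mm above the desk; the combs' teeth rise to 37 mm. Between the combs the handles are free for fingers. Origin: on the desk, middle of the base.
- spudger: bystander: flat black prying stick 153 mm long lying on the desk. Origin: centre of its underside
- suction_cup: bystander: suction cup 44 mm across, 55 mm high, standing on the desk. Origin: centre of its underside
- driver_green: bystander: precision screwdriver 166 mm long lying on the desk. Origin: centre of its underside

How it is judged:
On the way, in this order (a step that is already met when the one before it is completed fails the run):
1. the large fork is lifted out of the rest (height (world z) of fork_large above 0.06 m and contact force between the fingers and fork_large above 1 N), for 0.1 s.
2. the held large fork pushes the clip, which is not yet home (contact force between fork_large and clip above 0.5 N and contact force between the fingers and fork_large above 1 N and horizontal distance between clip and spindle above 0.004 m).
3. the clip has snapped into the groove (horizontal distance between clip and spindle below 0.0015 m and z of clip in the frame of spindle between -0.002 and 0.002 m), for 0.2 s.
At the end, for the whole second after the job is handed in: The clip lies flat in the groove, its centre within 1.5 mm of the spindle axis; the large fork lies at rest, level, in a free place of the rest: in both notches (its centre 31 to 37 mm above the desk), along the rest within 0.2 rad, its middle within 12 mm of the rest's middle line (all of step 3 and angle between clip's own z axis and vertical below 0.1 rad and z of fork_large in the frame of tool_rest between 0.031 and 0.037 m and x of fork_large in the frame of tool_rest between -0.012 and 0.012 m and y of fork_large in the frame of tool_rest between -0.06 and 0.06 m and angle between the x axis of fork_large and the x axis of tool_rest, either way round below 0.2 rad and angle between fork_large's own z axis and vertical below 0.15 rad and linear speed of each of fork_large, clip below 0.02 m/s); the robot touches nothing.
It fails at once if the gripper touches the clip (contact force between the fingers and clip above 0.3 N).
It fails at once if the small fork touches the clip (contact force between fork_small and clip above 0.3 N).
It fails at once if the small fork is taken out of its place (distance of fork_small from where it was at the start of the episode above 0.03 m).
It fails at once if a bystander is moved by more than 3 cm (distance of any of spudger, driver_green, suction_cup from where it was at the start of the episode above 0.03 m).
It also fails if it takes over 48 s, if anything falls off the work surface, if the arm or the gripper's body presses on something with over 40 N, if the wrist force passes 120 N, or if a joint passes its speed limit or range.

### The arm

A 7-joint arm with a two-finger parallel gripper is mounted at the origin on a cart in front of the work surface, level with it; the furniture and walls round the work are solid. World frame = base frame: x ahead of the robot, y to its left, z up, the work surface at z = 0. Lengths are in m, angles in rad, forces in N, time in s.
With the tool pointing down it reaches from about 0.425 to 0.95 m from the base axis. Payload 4.7 kg.
Tool frame: the origin (TCP) lies between the finger pads; the fingertips stand 25 mm ahead of it and the grasp point (between the pads) lies 6 mm ahead of it; z points along the fingers, y is the line along which they close (so a half turn about z gives the same grasp; the last joint's range is limited). The gripper opens to 85 mm and grips with 20 to 120 N. Pads are 22 mm wide; open, the fingers measure 114 mm over their backs; the gripper's body (76 mm by 85 mm) begins 54 mm behind the grasp point. The pads swing forward as they close: fully open they stand 13 mm farther back than shut.
Start: joints at [1.163, 0.469, -0.049, 1.532, 0.024, 1.141, -0.082], TCP at [0.25, -0.627, 0.256] pointing down, gripper open.
Joint ranges: [-2.59, 2.59], [-0.33, 1.99], [-1.39, 1.29], [0.1, 2.45], [-1.04, 4.18], [0.21, 1.99], [-2.66, 2.66]. Speed limits (rad/s): [2.57, 2.57, 3.14, 3.14, 3.14, 3.14, 3.14].

### API

Orientations are given as a 3x3 rotation matrix whose columns are the frame's x, y, z axes.
In Python, from rig import * gives the robot as it stands. Calls block until the motion is done:
- movep(position, orientation): joint-space move of the TCP to a pose.
- move_l(position, attitude=None, feed=0.15, until_force=None): straight line of the TCP; attitude=None keeps the orientation; feed is the mean speed in m/s. With until_force (N) it stops when the force on the tool has changed by that much, and returns True; else False.
- move_joints(angles): joint-space move.
- command_gripper(opening, newtons=None): finger opening in m; newtons is the grip in N (None keeps the last); returns when the fingers have stopped.
- sleep(seconds).
- inverse_kinematics(position, orientation): joint angles nearest the present ones, or None.
- sense(): the state.
- camera(name): name is "scene" or "top"; returns (picture, depth): 384x512x3 uint8, red, green, blue; 384x512 float32, m along the optical axis (not along the pixel's ray), 0 where there is no reading.
- camera_params(name): a dict with "K" (3x3 intrinsics, pixels), "position" and "rotation" of the camera in the world. Camera axes: x right, y down, z forward; pixel columns grow to the right and rows downward; lengths in m; the calibration is good to about 2 mm. A picture is of the moment at which its call begins. camera_params takes no time and is no camera call.
A pose or a line that the arm cannot do raises Unreachable and nothing moves.
- finish_job(): hands the job in; it is judged then, once.
The state is a dict: "time_s": time; "joint_pos": joint angles; "qd": joint speeds; "joint_efforts": joint torques, N m; "position": TCP position; "tcp_rot": TCP orientation; "wrist_force": force on the tool from outside, world axes, zero at the start; "ft_torque": the same for the moment, N m; "finger_gap": finger opening in m; "gripper_force": force on a finger pad.
Only numpy, scipy, OpenCV 4.12 (cv2) and the standard library are available. Lean on these libraries where they do the work, as an engineer would, in place of code of your own. Each camera call takes 0.05 s, during which the arm holds its last target. There are 200 camera calls.

## Working session

There is one attempt and no reset: what is moved stays moved. The work goes in short steps, each a Python script; the robot and the scene stay as the last script left them, time stands still between calls to the robot, and variables do not carry over. Pictures are saved under pics/ and viewed, at most 10 in all, crops included, and the job is handed in when it is done.

```bash
mkdir -p pics; ls; python3 - <<'E'
from rig import *
import cv2,numpy as np
for n in("top","scene"):
    p,d=camera(n); cv2.imwrite(f"pics/{n}0.png",p[:,:,::-1]); np.save(f"pics/{n}0.npy",d)
    c=camera_params(n); print(n,c)
E
```

```text
pics
top {'K': array([[390.49747699,   0.        , 252.55594704],
       [  0.        , 390.49747699, 186.11720062],
       [  0.        ,   0.        ,   1.        ]]), 'position': array([ 0.46902033, -0.00678936,  1.04817323]), 'rotation': array([[ 0.02757907, -0.99746104,  0.06565724],
       [-0.99959944, -0.02710151,  0.00815316],
       [-0.00635305, -0.0658558 , -0.99780893]])}
scene {'K': array([[465.30653493,   0.        , 256.69901756],
       [  0.        , 465.30653493, 192.16899862],
       [  0.        ,   0.        ,   1.        ]]), 'position': array([0.04162359, 0.63764104, 0.87470308]), 'rotation': array([[-0.80348503, -0.4052907 ,  0.43606336],
       [-0.59501663,  0.57029205, -0.5663234 ],
       [-0.01915786, -0.71449732, -0.69937583]])}
```

View pics/top0.png

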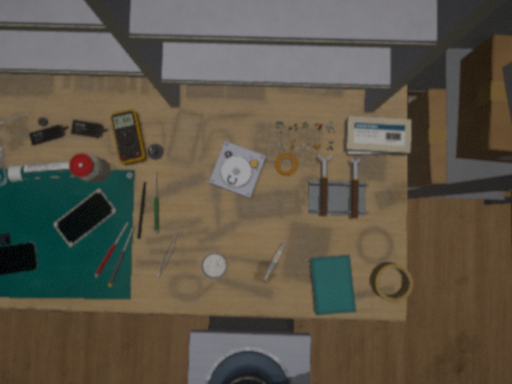

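View pics/scene0.png

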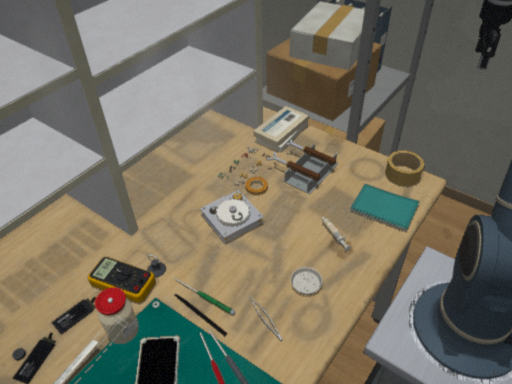

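The top view shows the gearbox at about (237,170) and the rest at (338,198), with forks at columns 323 and 354. The suction cup is at (155,152), the spudger at (141,210) and the green driver at (156,203). Next I'll zoom in.

```bash
cat > h.py <<'E'
import numpy as np,cv2
def ray(c,u,v,z):
    r=c["rotation"]@np.linalg.inv(c["K"])@np.array([u,v,1.]); p=c["position"]; return p+r*(z-p[2])/r[2]
def proj(c,P):
    q=c["K"]@(c["rotation"].T@(np.asarray(P)-c["position"])); return q[:2]/q[2]
E
python3 - <<'E'
import cv2,numpy as np
a=cv2.imread("pics/top0.png");b=cv2.imread("pics/scene0.png")
def crop(im,u0,v0,w,h,s): return cv2.resize(im[v0:v0+h,u0:u0+w],None,fx=s,fy=s,interpolation=cv2.INTER_CUBIC)
t=np.hstack([crop(a,205,135,66,66,6),crop(a,300,145,66,80,6)[:396]])
s=np.hstack([crop(b,195,185,75,60,5),crop(b,265,130,80,60,5)])
cv2.imwrite("pics/c1.png",np.clip(t*1.3,0,255).astype('uint8'));cv2.imwrite("pics/c2.png",np.clip(s*1.3,0,255).astype('uint8'))
# rest crop full
cv2.imwrite("pics/c3.png",crop(a,300,145,75,80,7))
E
```

```text
(no output)
```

View pics/c1.png

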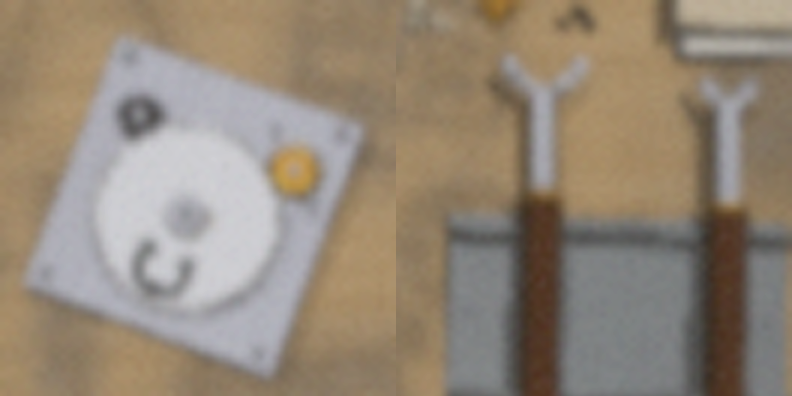

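View pics/c2.png

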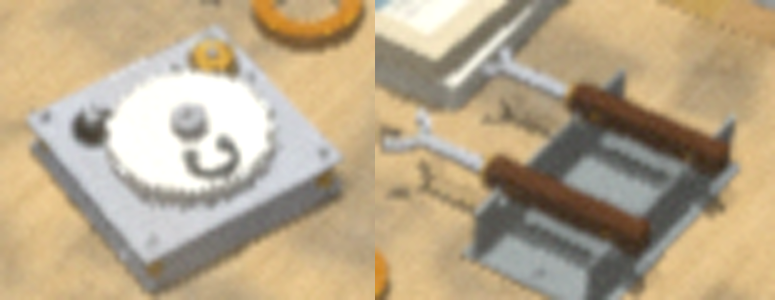

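Image up is world +x. The left fork (column ~323) has the wider head, so it is the large one. The clip is at about (232,180) on the near (-x) side of the spindle at (236,171). Measuring now.

```bash
cat > meas.py <<'E'
from rig import *
from h import *
def avg(n,k=8):
    P=[camera(n) for _ in range(k)]
    return np.mean([p[0].astype(float) for p in P],0), np.median([p[1] for p in P],0)
E
python3 - <<'E'
from meas import *
from scipy.optimize import least_squares
for n in("top","scene"):
    im,d=avg(n); np.save(f"pics/{n}_avg.npy",im); c=camera_params(n)
    hsv=cv2.cvtColor(im.astype(np.uint8),cv2.COLOR_RGB2HSV)
    # handles: brown & in rest area
    m=((im[:,:,0]-im[:,:,2]>20)&(im.sum(2)<210)).astype(np.uint8)
    if n=="top": m[:,:300]=0;m[:,375:]=0;m[:150]=0;m[225:]=0
    else: m[:,:280]=0;m[:,345:]=0;m[:130]=0;m[192:]=0
    k,l,st,ce=cv2.connectedComponentsWithStats(m)
    for i in range(1,k):
        if st[i,4]<60: continue
        v,u=np.nonzero(l==i)
        W=np.array([ray(c,a,b,.043) for a,b in zip(u,v)])
        r=cv2.minAreaRect(W[:,:2].astype(np.float32)*1000)
        print(n,"handle",st[i,4],W.mean(0).round(4),r)
    if n=="top":
        g=im.min(2)
        roi=np.zeros_like(g,bool); roi[150:192,215:258]=1
        m=((g>np.percentile(g[150:192,215:258],70))&roi).astype(np.uint8)
        print("gear depth z", c["position"][2]-np.median(d[m>0]))
        w,h=(215,150); 
    # dump gearbox crop in grey ascii-free form
    print(n, ray(c,*( (236.3,170.6) if n=="top" else (195+188/5,185+115/5)),.0495), ray(c,*( (205+163/6,135+270/6) if n=="top" else (195+210/5,185+158/5)),.043))
# orthorectify at plane z=.039 (gear) and .043 (rest) from both cams, 0.5 mm/px
def ortho(n,z,x0,x1,y0,y1,s=.0005):
    im=np.load(f"pics/{n}_avg.npy").astype(np.float32);c=camera_params(n)
    X,Y=np.meshgrid(np.arange(x1,x0,-s),np.arange(y1,y0,-s),indexing='ij')
    q=np.stack([X,Y,np.full_like(X,z)],-1)-c["position"]; q=q@c["rotation"]@c["K"].T
    return cv2.remap(im,(q[...,0]/q[...,2]).astype(np.float32),(q[...,1]/q[...,2]).astype(np.float32),cv2.INTER_CUBIC)
cx,cy=ray(camera_params("top"),236.3,170.6,.039)[:2]
print("centre of ortho",cx,cy)
A=[ortho(n,.043,cx-.05,cx+.05,cy-.05,cy+.05) for n in("top","scene")]
o=np.hstack([cv2.resize(a,(400,400)) for a in A])
for k in range(0,800,40): cv2.line(o,(k,0),(k,400),(255,0,0) if k%400==200 else (0,160,160),1)
for k in range(0,400,40): cv2.line(o,(0,k),(800,k),(255,0,0) if k==200 else (0,160,160),1)
cv2.imwrite("pics/ortho.png",np.clip(o*1.3,0,255).astype(np.uint8)[:,:,::-1])
E
```

```text
top handle 233 [ 0.5154 -0.2609  0.043 ] ((530.94921875, -259.0208435058594), (21.462120056152344, 136.68887329101562), 89.5474624633789)
top handle 216 [ 0.5136 -0.182   0.043 ] ((515.816162109375, -180.57493591308594), (18.233566284179688, 100.46723937988281), 89.34627532958984)
gear depth z 0.03372065344015285
top [0.57355769 0.04424428 0.0495    ] [0.54956227 0.05451331 0.043     ]
scene handle 192 [ 0.5055 -0.2545  0.043 ] ((505.6526184082031, -255.0102081298828), (98.87088012695312, 26.125049591064453), 0.6148918271064758)
scene handle 205 [ 0.5088 -0.1749  0.043 ] ((509.41650390625, -175.71658325195312), (97.69520568847656, 26.00456428527832), 0.856348991394043)
scene [0.5713119  0.04833078 0.0495    ] [0.54872627 0.06004305 0.043     ]
centre of ortho 0.5746567885588818 0.04478084272624679
```

View pics/ortho.png

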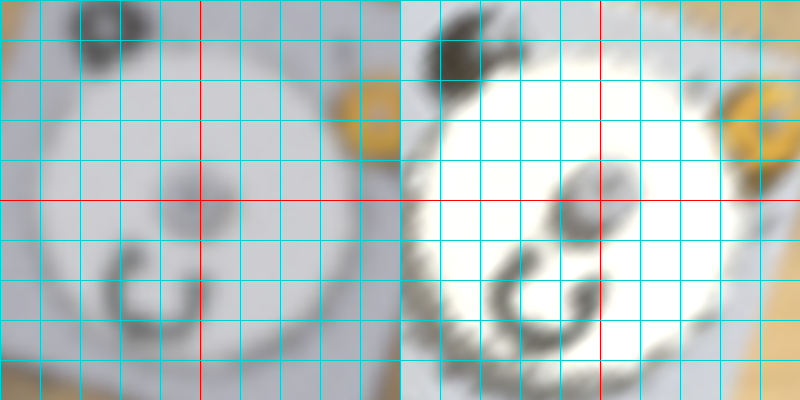

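Top view: spindle ≈ (0.5737, 0.0455) and clip ≈ (0.5527, 0.0553). The distance of 23.2 mm matches the task, and the direction is about -25°. The scene camera agrees to within its calibration bias. I'll grasp the large fork (centre ≈ (0.514, -0.179)) now and find the remaining bias from images of the held fork.

```bash
cat >> h.py <<'E'
def R(yaw,flip=1):  # tool down; tool x along fork (flip=1) or against it
    c,s=np.cos(yaw)*flip,np.sin(yaw)*flip
    return np.array([[c,s,0],[s,-c,0],[0,0,-1.]])
E
python3 - <<'E'
from rig import *
from h import *
s=sense(); print(s["tcp_rot"].round(2) if hasattr(s["tcp_rot"],'round') else s["tcp_rot"], s["time_s"])
for f in(1,-1):
    for p,y in(((.514,-.179,.12),0),((.514,-.179,.04),0),((.43,.11,.06),-.42),((.47,.093,.048),-.42)):
        q=inverse_kinematics(p,R(y,f)); print(f,p,None if q is None else np.round(q,2))
E
```

```text
[[ 0.93  0.37  0.  ]
 [ 0.37 -0.93 -0.  ]
 [ 0.    0.   -1.  ]] 0.9
1 (0.514, -0.179, 0.12) [ 0.42  0.43 -0.21  1.97  0.13  0.76 -1.43]
1 (0.514, -0.179, 0.04) [ 0.39  0.55 -0.17  2.01  0.16  0.59 -1.46]
1 (0.43, 0.11, 0.06) [-0.    0.43 -0.41  2.22  0.33  0.55 -2.65]
1 (0.47, 0.093, 0.048) [-0.03  0.48 -0.32  2.15  0.28  0.55 -2.54]
-1 (0.514, -0.179, 0.12) [ 0.79  0.52 -0.69  1.95  0.44  0.83  1.43]
-1 (0.514, -0.179, 0.04) [ 0.71  0.63 -0.6   1.99  0.55  0.69  1.34]
-1 (0.43, 0.11, 0.06) [ 0.38  0.57 -0.91  2.2   0.72  0.7   0.12]
-1 (0.47, 0.093, 0.048) [ 0.24  0.55 -0.66  2.13  0.57  0.63  0.33]
```

```bash
python3 - <<'E'
from rig import *
from h import *
f=-1
command_gripper(.05,60)
movep((.514,-.179,.13),R(0,f))
print(move_l((.514,-.179,.040),feed=.1,until_force=8))
command_gripper(.0,60)
s=sense();print(s["time_s"],s["finger_gap"],s["gripper_force"],np.round(s["position"],4),np.round(s["wrist_force"],1))
if s["finger_gap"]>.01:
    move_l((.514,-.179,.13),feed=.1)
    s=sense();print(s["time_s"],s["finger_gap"],np.round(s["wrist_force"],1))
E
```

```text
False
4.725 0.014762077654733788 58.76742482185364 [ 0.5144 -0.1792  0.0406] [-0.4 -0.2  5.6]
5.775 0.014992014733918903 [ 0.2  0.7 -0.9]
```

```bash
python3 - <<'E'
from meas import *
f=-1;yaw=-.436
u=np.array([np.cos(yaw),np.sin(yaw)]);clip=np.array([.5522,.0560])
c=clip-u*.138
movep((*c,.13),R(yaw,f)); move_l((*c,.066),feed=.1)
s=sense();print(s["time_s"],np.round(s["position"],4),np.round(s["tcp_rot"],3).tolist(),np.round(s["wrist_force"],1),np.round(s["joint_pos"],2))
T=[]
for n in("top","scene"):
    im,d=avg(n,5);np.save(f"pics/{n}_b.npy",im);cam=camera_params(n)
    # ortho at blade-mid height .0625 (blade top)
    for z in(.0625,.043):
        x0,x1,y0,y1=.495,.595,.01,.11;st=.00025
        X,Y=np.meshgrid(np.arange(x1,x0,-st),np.arange(y1,y0,-st),indexing='ij')
        q=(np.stack([X,Y,np.full_like(X,z)],-1)-cam["position"])@cam["rotation"]@cam["K"].T
        o=cv2.remap(im.astype(np.float32),(q[...,0]/q[...,2]).astype(np.float32),(q[...,1]/q[...,2]).astype(np.float32),cv2.INTER_CUBIC)
        if n=="scene": o*=.8
        for k in range(0,400,40): cv2.line(o,(k,0),(k,400),(0,160,160),1);cv2.line(o,(0,k),(400,k),(0,160,160),1)
        T.append(cv2.resize(o,(300,300),interpolation=cv2.INTER_AREA) if 0 else o)
o=np.vstack([np.hstack(T[:2]),np.hstack(T[2:])])
cv2.imwrite("pics/b.png",cv2.resize(np.clip(o*1.25,0,255),(600,600),interpolation=cv2.INTER_AREA)[:,:,::-1])
E
```

```text
7.7333 [0.4275 0.1144 0.0662] [[-0.906, 0.422, 0.001], [0.422, 0.906, 0.0], [-0.0, 0.001, -1.0]] [-0.8 -0.2 -0.8] [ 0.16  0.46 -0.63  2.21  0.47  0.61  0.32][ WARN:0@8.788] global loadsave.cpp:1063 imwrite_ Unsupported depth image for selected encoder is fallbacked to CV_8U.
```

View pics/b.png

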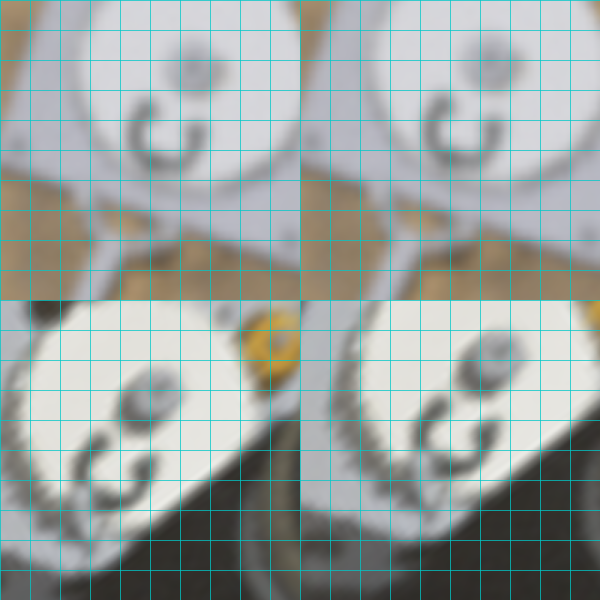

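Top panel: the stem at about (97,265), left prong tip at about (75,185) and right tip at about (170,232) all match the prediction from the TCP. Next I'll overlay the predicted outlines in the fork frame, to check for lateral bias to about 1 mm.

```bash
cat > fo.py <<'E'
from meas import *
def fortho(im,cam,seat,yaw,z,x0=-40,x1=50,w=30,s=6.):
    u=np.array([np.cos(yaw),np.sin(yaw)]);n=np.array([-u[1],u[0]])
    a=np.arange(x1,x0,-1/s);b=np.arange(w,-w,-1/s)
    A,B=np.meshgrid(a,b,indexing='ij')
    P=np.concatenate([(seat+A[...,None]*u*1e-3+B[...,None]*n*1e-3),np.full(A.shape+(1,),z)],-1)
    q=(P-cam["position"])@cam["rotation"]@cam["K"].T
    return cv2.remap(im.astype(np.float32),(q[...,0]/q[...,2]).astype(np.float32),(q[...,1]/q[...,2]).astype(np.float32),cv2.INTER_CUBIC)
E
cat > m2.py <<'E'
from fo import *
from scipy.optimize import minimize
cam=camera_params("top");s=sense();Rt=np.array(s["tcp_rot"]);p=np.array(s["position"])
yaw=np.arctan2(-Rt[1,0],-Rt[0,0]);u=np.array([np.cos(yaw),np.sin(yaw)]);print("yaw",yaw)
seat=p[:2]+.113*u
pre=np.load("pics/top_avg.npy");now=np.load("pics/top_b.npy")
a=fortho(now,cam,seat,yaw,.0625);b=fortho(pre,cam,seat,yaw,.0625);g=fortho(pre,cam,seat,yaw,.043)
d=np.abs(a-b).sum(2)
# photometric fits in pre image at true heights: gear disc + dark clip ring
gray=pre.mean(2)
def samp(im,P):
    q=(P-cam["position"])@cam["rotation"]@cam["K"].T
    return cv2.remap(im.astype(np.float32),(q[...,0]/q[...,2]).astype(np.float32)[None],(q[...,1]/q[...,2]).astype(np.float32)[None],cv2.INTER_CUBIC)[0]
th=np.linspace(0,2*np.pi,180,endpoint=False)
def ring(c,r,z): return np.stack([c[0]+r*np.cos(th),c[1]+r*np.sin(th),np.full_like(th,z)],-1)
def fcl(v):
    c=v[:2]; ph=np.angle(np.exp(1j*(th-v[2]))); m=np.abs(ph)>.75
    i=sum(samp(gray,ring(c,r,.043))[m].mean() for r in(.0095,.0105,.0115))/3
    o=samp(gray,ring(c,.016,.041))[m].mean(); inn=samp(gray,ring(c,.003,.041)).mean()
    mo=sum(samp(gray,ring(c,r,.041))[np.abs(ph)<.35].mean() for r in(.0095,.0115))/2
    return i-.5*o-.3*inn-.2*mo
best=min((minimize(fcl,[.5525+dx,.0555,y],method="Nelder-Mead",options=dict(initial_simplex=np.array([[.5525+dx,.0555,y],[.5555+dx,.0555,y],[.5525+dx,.0585,y],[.5525+dx,.0555,y+.2]]))) for dx in(0,.001) for y in(-.5,-.35)),key=lambda r:r.fun)
def fco(c): # collar top: dark vs. ring outside
    return sum(samp(gray,ring(c,r,.0495)).mean() for r in(.002,.005,.008))/3-samp(gray,ring(c,.012,.045)).mean()
co=minimize(fco,[.5737,.0455],method="Nelder-Mead",options=dict(initial_simplex=[[.5737,.0455],[.576,.0455],[.5737,.048]]))
def fge(c): # gear outer edge
    return -(samp(gray,ring(c,.036,.039)).mean()-samp(gray,ring(c,.043,.039)).mean())+.0*0
ge=minimize(lambda c:np.mean((samp(gray,ring(c,.0385,.039))-np.median(samp(gray,ring(c,.0385,.039))))**2)+fge(c),[.5737,.0455],method="Nelder-Mead",options=dict(initial_simplex=[[.5737,.0455],[.576,.0455],[.5737,.048]]))
print("clip",best.x,best.fun,"collar",co.x,"gear",ge.x)
for nm,o in(("clip",best.x[:2]),("collar",co.x),("gear",ge.x)):
    e=(o-seat)*1e3; print(nm,"in fork frame fwd %.1f left %.1f"%(e@u,e@[-u[1],u[0]]))
d=cv2.cvtColor(d.astype(np.float32),cv2.COLOR_GRAY2BGR)
fx=lambda X,Y:(int((30-Y)*6),int((50-X)*6))
for im in(a,d):
    cv2.circle(im,fx(0,0),3,(255,0,0),-1);
    for y in(20.5,-20.5): cv2.line(im,fx(-4,y),fx(-12,y),(255,0,0),1)
    cv2.line(im,fx(-15,-5),fx(-15,5),(255,0,0),1);cv2.line(im,fx(-40,0),fx(-30,0),(255,0,0),1)
    cv2.line(im,fx(-4,20.5),fx(-4,-20.5),(255,0,0),1)
o=np.hstack([a[180:],d[180:]*2])
cv2.imwrite("pics/d.png",np.clip(o*1.2,0,255).astype(np.uint8)[:,:,::-1])
E
python3 m2.py
```

```text
yaw -0.4361044253819254
clip [ 0.55141598  0.05614994 -0.41199198] -41.981605529785156 collar [0.57255317 0.04541694] gear [0.57403985 0.04690587]
clip in fork frame fwd 24.2 left -0.2
collar in fork frame fwd 47.9 left -1.0
gear in fork frame fwd 48.6 left 1.0
```

View pics/d.png

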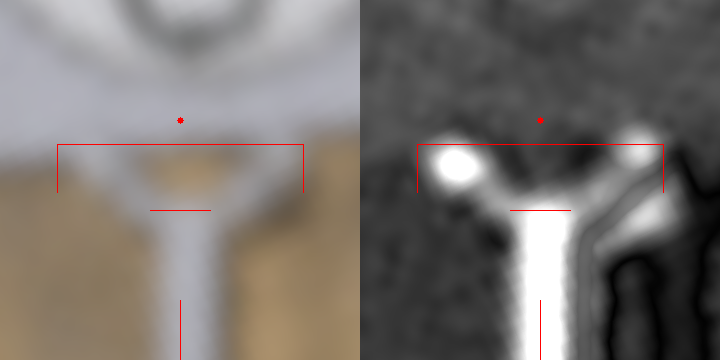

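In the image the fork sits about 1 mm right of prediction: prong tips at columns 458 and 638, so mid 548 against 540. Clip and spindle lie on the predicted axis, so I shift the fork 1 mm left, lower it and push with force guards.

```bash
python3 - <<'E'
from rig import *
from h import *
yaw=-.436;u=np.array([np.cos(yaw),np.sin(yaw)]);n=np.array([-u[1],u[0]])
p0=np.array([.4275,.1144]); 
T=lambda f,z=.0490:(*(p0+u*f*1e-3+n*.001),z)
def rep(t):
    s=sense();q=np.array(s["position"]);e=(q[:2]-p0)*1e3
    print(t,round(s["time_s"],2),"fwd %.1f left %.1f z %.1f"%(e@u,e@n,q[2]*1e3),"F fwd/left/z",np.round([np.dot(s["wrist_force"][:2],u),np.dot(s["wrist_force"][:2],n),s["wrist_force"][2]],1),round(s["finger_gap"],4))
    return s
move_l(T(0,.066),R(yaw,-1)); rep("a")
print(move_l(T(0),feed=.05,until_force=5)); rep("low")
print(move_l(T(15),feed=.04,until_force=5)); rep("near")
for f in(20,25,30,34,37,40,43,46,48):
    r=move_l(T(f),feed=.03,until_force=22); rep(f)
    if r: print("stop");break
E
```

```text
a 8.48 fwd 0.0 left 1.2 z 66.0 F fwd/left/z [ 0.9  0.1 -0.4] 0.015
False
low 8.97 fwd -0.3 left 0.9 z 48.6 F fwd/left/z [-0.9  0.3 -0.6] 0.0152
False
near 9.5 fwd 15.2 left 0.9 z 49.0 F fwd/left/z [ 0.   0.2 -1.5] 0.015
20 9.82 fwd 20.2 left 1.0 z 49.0 F fwd/left/z [ 0.1 -0.3 -0.3] 0.0151
25 10.13 fwd 25.2 left 1.0 z 49.0 F fwd/left/z [ 0.6 -0.3 -0.7] 0.0152
30 10.45 fwd 30.2 left 1.0 z 49.0 F fwd/left/z [-0.2 -0.2 -0.2] 0.0151
34 10.73 fwd 34.2 left 1.0 z 49.0 F fwd/left/z [-0.8  0.1 -1.6] 0.0155
37 10.98 fwd 36.9 left 0.9 z 48.9 F fwd/left/z [-0.2  0.1 -1. ] 0.015
40 11.23 fwd 38.7 left 0.8 z 48.7 F fwd/left/z [-4.5 -0.  -0.5] 0.0153
43 11.48 fwd 42.0 left 1.0 z 48.8 F fwd/left/z [-3.9  0.6 -0.4] 0.0151
46 11.73 fwd 47.2 left 1.4 z 49.3 F fwd/left/z [-0.7  0.2 -0.2] 0.0146
48 11.98 fwd 47.9 left 1.2 z 49.1 F fwd/left/z [-2.8  1.2  0.3] 0.0152
```

Contact rose at 37 mm, which is the expected 11 mm from the axis, and it released by 46 mm, which looks like a snap. I'll press slightly more, then back off and look.

```bash
python3 - <<'E'
from fo import *
yaw=-.436;u=np.array([np.cos(yaw),np.sin(yaw)]);n=np.array([-u[1],u[0]])
p0=np.array([.4275,.1144]); 
T=lambda f,z=.0490:(*(p0+u*f*1e-3+n*.001),z)
r=move_l(T(49.5),feed=.02,until_force=14); s=sense(); print(r,np.dot(s["wrist_force"][:2],u),(np.array(s["position"])[:2]-p0)@u*1e3)
move_l(T(10),feed=.08)
o=[]
for k,c in(("top",(.5733,.0455)),("scene",(.5708,.048))):
    im,_=avg(k,5);cam=camera_params(k);np.save(f"pics/{k}_c.npy",im)
    g=fortho(im,cam,np.array(c),yaw,.043,-30,30,30)*(1.2 if k=="top" else .9)
    cv2.circle(g,(180,180),78,(255,0,0),1); o.append(g)
cv2.imwrite("pics/e.png",np.clip(np.hstack(o),0,255).astype(np.uint8)[:,:,::-1]); print(sense()["time_s"])
E
```

```text
False -5.564196585848137 48.18678128316386
13.375
```

View pics/e.png

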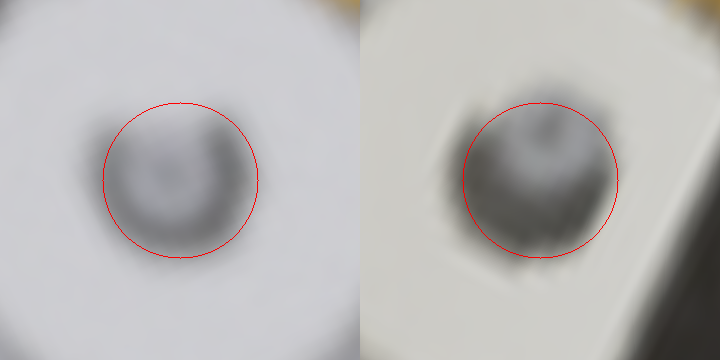

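The clip (columns 95–250, centre ~172) is concentric with the collar (~172), so it is home. The two forks are staggered about 6 mm in x, so I'll measure the rest's centre before laying the fork back.

```bash
python3 - <<'E'
from meas import *
cam=camera_params("top");im=np.load("pics/top_avg.npy")
col=lambda c0,c1:(im[:,c0:c1,0]-im[:,c0:c1,2]).mean(1)
for c0,c1 in((331,346),(311,317)):
    v=col(c0,c1)[170:225]; w=v>(v[:6].mean()+v[20:35].mean())/2
    g=np.nonzero(~w)[0]+170; lo,hi=g[0]-.5,g[-1]+.5
    m=(c0+c1-1)/2; print(lo,hi,ray(cam,m,lo,.003)[:2],ray(cam,m,hi,.003)[:2]); 
print(np.round(col(331,346)[174:222]).astype(int)); print(np.round(im[174:222,331:346].mean((1,2))).astype(int))
v=im[195:202,300:375]; print(np.round((v[...,0]-v[...,2]).mean(0)).astype(int))
# fork: handle front/back
m=(im[:,320:326,0]-im[:,320:326,2]).mean(1);b=im[:,320:326].mean((1,2));print(np.round(b[170:222]).astype(int))
E
```

```text
180.5 214.5 [ 0.5591045  -0.22684604] [ 0.46817982 -0.22804574]
179.5 213.5 [ 0.56001895 -0.16119791] [ 0.46903765 -0.16277343]
[48 47 46 47 47 46 37 20  5  0  0  0 -2 -3 -3 -3 -3 -3 -3 -3 -3 -3 -3 -3
 -3 -3 -4 -4 -3 -3 -3 -3 -3 -3 -3 -3 -2 -1 -1  1 10 29 43 48 49 50 50 50]
[105 106 107 106 104 101  98  95  91  80  70  74  87  95  98  99  99  99
  99  99  99  99  99  99  99  99  99  98  99  99  99  99  99  99  99  98
  92  83  79  84  89  93 102 106 106 105 105 106]
[37 37 37 37 38 40 40 33 15  1 -2 -3 -3 -3 -3 -3 -3 -2  0  3  9 19 29 33
 34 32 22  8 -1 -3 -3 -3 -4 -3 -3 -4 -3 -3 -3 -3 -3 -3 -4 -3 -3 -3 -3 -2
 -1  1  4  9 19 28 32 33 32 23  9  0 -2 -3 -3 -1  8 28 42 45 45 45 45 46
 46 44 42]
[102 102 102 102 101  96  87  72  56  48  46  45  46  46  46  45  46  46
  46  46  46  47  46  45  45  45  44  44  44  45  45  45  45  45  46  45
  45  46  45  46  47  47  47  47  50  63  83  98 104 104 104 105]
```

```bash
python3 - <<'E'
from meas import *
s=sense();p=s["position"]
move_l((p[0],p[1],.13),feed=.12)
movep((.514,-.179,.13),R(0,-1))
print(move_l((.514,-.179,.0407),feed=.06,until_force=8)); s=sense();print(np.round(s["position"],4),np.round(s["wrist_force"],1))
command_gripper(.05); move_l((.514,-.179,.14),feed=.12)
movep((.45,-.40,.25),R(0,-1)); sleep(.3); print(sense()["time_s"])
o=[]
for k,(u0,v0) in(("top",(295,145)),("scene",(255,125))):
    im,_=avg(k,5); o.append(cv2.resize(np.clip(im[v0:v0+80,u0:u0+90]*1.3,0,255).astype(np.uint8),(396,352),interpolation=cv2.INTER_CUBIC))
    if k=="top":
        b=im[:,320:326].mean((1,2));print(np.round(b[170:222]).astype(int))
        v=im[195:202,310:375]; print(np.round((v[...,0]-v[...,2]).mean(0)).astype(int))
cv2.imwrite("pics/f.png",np.hstack(o)[:,:,::-1])
E
```

```text
False
[ 0.5143 -0.1791  0.041 ] [-0.7 -0.2 -0.7]
19.7
[109 109 109 109 106 101  89  73  56  48  46  47  47  47  46  46  46  46
  46  46  46  47  47  47  46  47  46  46  46  45  45  46  46  46  47  47
  47  48  48  48  47  48  48  48  52  65  84 100 106 106 105 107]
[-3 -3 -3 -3 -3 -3 -3 -2  1  7 17 28 33 35 33 25 11  1 -3 -3 -3 -4 -3 -3
 -4 -3 -4 -3 -3 -3 -3 -4 -3 -4 -3 -3 -3 -3 -1  1  3 10 19 29 33 33 32 23
  9  0 -2 -3 -3 -1  8 28 43 46 46 46 46 46 46 45 43]
```

View pics/f.png

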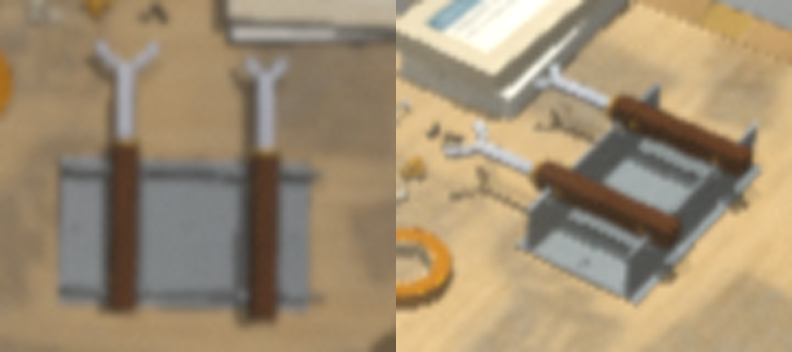

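The large fork (crop column ~123) lies level in both notches at its original spot, and the small fork is unmoved. Handing in.

```bash
python3 -c "
from rig import *
print(finish_job())"
```

```text
the job is handed in; nothing more can be done
None
```

I pushed the clip home in the spindle's groove with the large fork, laid the fork back in its place in the rest, and handed the job in at about 20 s; the camera pictures confirm both, but no verdict came back.

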